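Stack an idler stud: spacer, washer, flanged bushing, pressed to its seat

ROBOT

A 6-joint arm with a two-finger parallel gripper is mounted at the origin on a cart in front of the work surface, level with it; the furniture and walls round the work are solid. World frame = base frame: x ahead of the robot, y to its left, z up, the work surface at z = 0. Lengths are in m, angles in degrees, forces in N, time in s.
With the tool pointing down it reaches from about 0.375 to 0.9 m from the base axis. Payload 3.1 kg.
Tool frame: the origin (TCP) lies on the centre line of the jaws, within the pads' length; the fingertips stand 17 mm ahead of it and the grasp point (between the pads) lies 2 mm behind it; z points along the fingers, y is the line along which they close (so a half turn about z gives the same grasp; the last joint's range is limited). The gripper opens to 87 mm and grips with 3 to 60 N. Pads are 19 mm wide; open, the fingers measure 117 mm over their backs; the gripper's body (75 mm by 190 mm) begins 51 mm behind the grasp point.
Start: joints at [-75.43, 30.224, 82.088, -0, 67.689, -10.227], TCP at [0.262, -0.567, 0.24] pointing down, gripper open.
Joint ranges: [-176.69, 176.69], [-43.24, 126.21], [12.49, 139.97], [-82, 262], [0, 151.66], [-163.58, 163.58]. Speed limits (degrees/s): [159.86, 159.86, 180, 180, 180, 180].

INTERFACE

Orientations are given as a 3x3 rotation matrix whose columns are the frame's x, y, z axes.
In Python, from rig import bot, imaging, finder gives the robot as it stands. The module is installed in compiled form; this text tells all that it offers.
- The arm moves only by the tool play_rows, never from a script. Its argument "motion" is a list that holds one entry, the list of rows, each a list of 6 numbers: the shift along the tool's x, y, z in m, then the turn, a rotation vector about the tool's x, y, z in degrees. In form: [[[dx, dy, dz, wx, wy, wz], ...]]. A call has 1 to 8 rows; each row is the pose to reach, as a shift and turn from the pose commanded when the call began, along the tool's axes at that moment; what a row does not reach only later rows make up. A row lasts 1/12 s, in which the tool goes at most 41.7 mm and 7.16 degrees, less where a joint would pass 70% of its speed; a pose out of reach is approached as far as the arm can. A call with a gripper value outside its range is refused whole. "fingers" is the finger opening in m, from 0 to 0.087, set as the call begins (left out, the last holds). The fingers move at their own pace and stop on an object; the grip force is fixed at half the most. Time passes only in rows, so rows that repeat a pose let the fingers close. It gives the time, the measured TCP pose, the force, the opening and the grip force at its end, in the units of the state.
- bot.read_state(): the state, without advancing time (a new reading comes with each control period).
- imaging.capture(name): name is "scene" or "top" or "wrist"; returns a dict with "frame" (384x512x3 uint8, red, green, blue), "camera_matrix" (3x3 intrinsics, pixels), "R" (3x3) and "t" (3): a world point X has camera coordinates R X + t. Camera axes: x right, y down, z forward; pixel columns grow to the right and rows downward; lengths in m; the calibration is good to about 2 mm. A picture is of the moment at which its call begins. There is no depth.
- bot.hand_in(): hands the job in; it is judged then, once.
Trained networks look in the newest picture that a camera, given by its name, has taken for a name from the list of things; names that differ only in an ending like _2 or _b are one class to them, and where a whole thing is asked for, a point or a joint stands for the part that bears it (a point fixed in the world has none). Each returns a list of dicts, best first, with "confidence" (0 to 1); they miss things now and then, are a little off and sometimes report something else, mostly with a low value. They report only what shows in the picture. A call takes as long as a camera call.
- finder.recognise(camera, name): "at" ([x, y, z] in m, in world coordinates, good to about 4 mm: the middle of the surface that is visible of it).
- finder.outline_of(camera, name): "pixels" (384x512 bool, what is visible of it).
The state is a dict: "time_s": time; "joint_positions": joint angles; "qvel": joint speeds; "tau": joint torques, N m; "position": TCP position; "tcp_rot": TCP orientation; "force": force on the tool from outside, world axes, zero at the start; "moment": the same for the moment, N m; "opening": opening from 0.0 (shut) to 1.0 (fully open); "grasp_force": force on a finger pad.
Only numpy, scipy, OpenCV 4.12 (cv2) and the standard library are available. Lean on these libraries where they do the work, as an engineer would, in place of code of your own. Each camera call takes 0.05 s, during which the arm holds its last target. There are 200 camera calls.

TASK

Build up the idler stud on the green mount: thread on the aluminium spacer, then the dark steel washer, then the brass bushing with its flange down. Then press the bushing down, pushing the stiff orange collar ahead of the stack, until you feel the spacer land firmly on the rubber ring hidden in the bore of the mount; its depth differs from mount to mount, so go gently and do not crush the rubber. Let go, leave the stack closed up on the stud, and leave the things lying round about where they are.

Things in the scene. Friction and masses are not known exactly. Their poses are not given: they have to be found in the camera images.
- mount: Green idler mount, fixed to the bench: foot 136 x 100 x 8 mm, on it a block 92 x 92 mm with its top 40 mm above the bench and a round bore 52 mm wide down its middle. Origin: on the bench under the bore's centre, z up. Deep in the bore lies a rubber ring, 28 mm inside, 48 mm outside.
- bore (a point): Centre of the bore's mouth, 40 mm above the bench. The rubber ring lies on shims of unknown thickness: its top is 4 to 24 mm below this mouth and is not measured. It yields about 1 mm for each 6 N and springs back. 4 N or more on it for a moment is a firm seat (aim for 6 to 10 N); above 16 N it is crushed.
- stud: Fixed upright steel stud, 12 mm thick, in the middle of the mount. Origin: on the bench on its axis, z up. Round it sits an orange collar, 24 mm wide, 10 mm high, its top 44 to 52 mm above the bench at the start (not measured), which carries the loose stack. It fits down through the rubber ring; the spacer does not.
- stud_tip (a point): Tip of the stud on its axis, 106 mm above the bench; the last 6 mm taper from 12 to 7 mm. The collar below moves down only when pushed with about 6 N in all (the loose stack's own weight, 3 N, counts towards it), the same all the way, and stays where it is left.
- spacer: Aluminium tube, outside 38 mm, bore 14 mm, 30 mm high, 0.12 kg, standing on the bench. Origin: centre of its underside, z along its axis up. Goes on first, as it stands.
- washer: Dark steel washer, outside 44 mm, bore 14 mm, 6 mm thick, 0.05 kg, lying flat. Origin: centre of its underside, z up. Goes on second, as it lies.
- bushing: Brass bushing, 34 mm high, bore 14 mm: flange 40 mm wide and 6 mm thick at its lower end, above it a sleeve 28 mm wide; 0.12 kg, standing on its flange. Origin: centre of the flange's underside, z up. Goes on last, flange down.
- ball_bearing: Ball bearing, 47 mm wide, 14 mm high, lying flat; a bystander. Origin: centre of its underside.
- tin: Green putty tin, 49 mm wide, 56 mm high; a bystander. Origin: centre of its underside.
- flashlight: Black torch lying down, 122 mm long, 33 mm thick; a bystander. Origin: under its middle.

How it is judged:
By the outcome, as a careful person would: the job done as asked, in the order asked, and still so for the second after the job is handed in, with the robot touching nothing.
It also fails if it takes over 72 s, if anything falls off the work surface, if the arm or the gripper's body presses on something with over 40 N, if the wrist force passes 120 N, or if a joint passes its speed limit or range.

## Working session

There is one attempt and no reset: what is moved stays moved. The work goes in short steps, Python scripts to look and compute and a tool call to move; the robot and the scene stay as the last step left them, time stands still between calls to the robot, and variables do not carry over. Pictures are saved under pics/ and viewed, at most 10 in all, crops included, and the job is handed in when it is done.

Besides the shell and the picture viewer there is one more tool, called after ">>>" in YAML: its name, and indented under it one key for each argument. play_rows: Moves the arm, as the interface text tells. Its arguments: {"type":"object","properties":{"motion":{"type":"array"},"fingers":{"type":"number"}},"required":["motion"]}

```bash
mkdir -p pics; cat > h.py <<'E'
from rig import bot, imaging, finder
import numpy as np, cv2
def shot(c,f=None):
    d=imaging.capture(c)
    if f: cv2.imwrite('pics/'+f,d['frame'][:,:,::-1])
    return d
def ray(d,u,v,z):
    K,R,t=[np.array(d[k],float) for k in('camera_matrix','R','t')]
    c=-R.T@t; r=R.T@np.linalg.inv(K)@[u,v,1]
    return c+r*(z-c[2])/r[2]
def proj(d,X):
    p=np.array(d['camera_matrix'])@(np.array(d['R'])@X+d['t']); return p[:2]/p[2]
E
python3 - <<'E'
from h import *
s=bot.read_state()
print(s['position'],np.round(s['tcp_rot'],3).tolist(),s['force'],s['opening'])
for c in('top','scene'):
    d=shot(c,c+'0.png'); print(c,(-np.array(d['R']).T@d['t']).round(3))
    for n in('mount','stud','stud_tip','spacer','washer','bushing','ball_bearing','tin','flashlight'):
        print(n,[(np.round(r['at'],3).tolist(),round(r['confidence'],2)) for r in finder.recognise(c,n)[:2]])
E
```

```text
[ 0.26197298 -0.5666718   0.23859522] [[0.908, 0.419, -0.001], [0.419, -0.908, 0.002], [0.0, -0.002, -1.0]] [0.4612673  0.26256399 0.27014359] 0.9990861035072212
top [ 0.372 -0.054  1.187]
mount [([0.557, 0.14, 0.038], 0.81)]
stud [([0.56, 0.133, 0.049], 0.59)]
stud_tip [([0.561, 0.137, 0.05], 0.65), ([0.69, -0.003, 0.055], 0.23)]
spacer [([0.491, -0.237, 0.028], 0.54)]
washer [([0.467, -0.088, 0.008], 0.68), ([0.563, 0.135, 0.052], 0.46)]
bushing [([0.594, -0.11, 0.018], 0.74)]
ball_bearing [([0.362, -0.008, 0.015], 0.51), ([0.563, 0.134, 0.054], 0.34)]
tin [([0.694, -0.005, 0.056], 0.89)]
flashlight [([0.365, -0.203, 0.023], 0.61)]
scene [-0.277  0.385  0.581]
mount [([0.522, 0.149, 0.029], 0.65)]
stud []
stud_tip [([0.559, 0.137, 0.058], 0.51)]
spacer []
washer [([0.466, -0.085, 0.005], 0.65)]
bushing []
ball_bearing [([0.358, -0.006, 0.017], 0.66), ([0.526, 0.145, 0.025], 0.24)]
tin []
flashlight []
```

```bash
python3 -c "
import cv2,numpy as np
a=[cv2.imread('pics/%s0.png'%c) for c in('top','scene')]
cv2.imwrite('pics/both.png',cv2.resize(np.vstack(a),(400,600)) )"
```

```text
(no output)
```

View pics/top0.png

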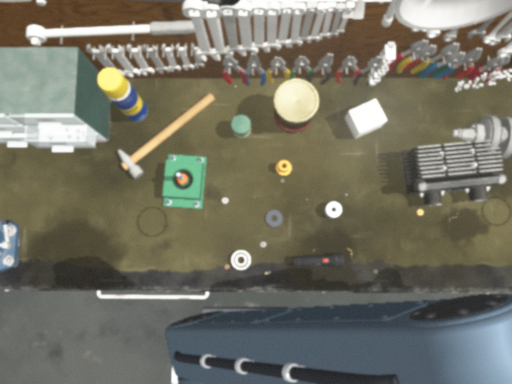

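View pics/scene0.png

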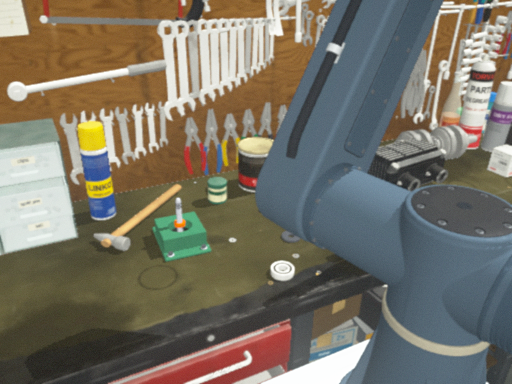

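Top view: spacer (334,209), washer (274,218), bushing (285,168), mount (185,182). The detections agree with these. I'll move over the spacer and look with the wrist camera.

>>> play_rows:
  motion:
    - [[0.035,-0.02,0.005,0,0,0],[0.07,-0.04,0.01,0,0,0],[0.105,-0.06,0.02,0,0,0],[0.14,-0.08,0.025,0,0,0],[0.173,-0.102,0.03,0,0,0],[0.173,-0.102,0.03,0,0,0]]

```text
time_s: 1.5
position: [0.3783, -0.3943, 0.2083]
tcp_rot: [[0.905, 0.425, -0.002], [0.425, -0.905, 0.008], [0.002, -0.008, -1.0]]
force: [-0.8, 0.5, -0.3]
opening: 1.006
grasp_force: 0.0
```

>>> play_rows:
  motion:
    - [[0.03,-0.02,0.005,0,0,4],[0.06,-0.04,0.01,0,0,10],[0.1,-0.06,0.02,0,0,16],[0.14,-0.08,0.025,0,0,22],[0.173,-0.102,0.03,0,0,24.8],[0.173,-0.102,0.03,0,0,24.8],[0.173,-0.102,0.03,0,0,24.8]]

```text
time_s: 2.08
position: [0.4916, -0.2349, 0.1792]
tcp_rot: [[1.0, 0.005, -0.001], [0.005, -1.0, 0.0], [-0.001, -0.0, -1.0]]
force: [-1.2, -0.1, -0.4]
opening: 1.0
grasp_force: 0.0
```

```bash
cat > look.py <<'E'
from h import *; import sys
s=bot.read_state(); print('T',round(s['time_s'],2),np.round(s['position'],4),np.round(s['tcp_rot'],3).tolist(),np.round(s['force'],2),round(s['opening']*87,1))
d=shot('wrist',sys.argv[1]+'.png'); print('cam',(-np.array(d['R']).T@d['t']).round(3))
for n in sys.argv[2:]:
    for r in finder.recognise('wrist',n)[:2]: print(n,np.round(r['at'],4),round(r['confidence'],2))
    for r in finder.outline_of('wrist',n)[:1]:
        m=r['pixels'].astype(np.uint8); (u,v),w,a=cv2.fitEllipse(max(cv2.findContours(m,0,1)[0],key=len))
        print('outline',round(u,1),round(v,1),np.round(w,1),round(a),'at z=0,.03',ray(d,u,v,0)[:2].round(4),ray(d,u,v,.03)[:2].round(4))
E
python3 look.py w1 spacer washer bushing
```

```text
T 2.08 [ 0.4916 -0.2349  0.1792] [[1.0, 0.005, -0.001], [0.005, -1.0, 0.0], [-0.001, -0.0, -1.0]] [-1.17 -0.09 -0.36] 87.0
cam [ 0.564 -0.235  0.324]
spacer [ 0.4889 -0.2403  0.0321] 0.96
outline 255.1 182.1 [40.3 43.8] 0 at z=0,.03 [ 0.4861 -0.2383] [ 0.4933 -0.238 ]
washer [ 0.4692 -0.0873  0.0062] 0.6
outline 108.9 197.3 [39.3 44.4] 119 at z=0,.03 [ 0.4693 -0.0892] [ 0.478  -0.1027]
bushing [ 0.598  -0.1247  0.0231] 0.97
outline 117.9 59.4 [43.8 54.6] 118 at z=0,.03 [ 0.6009 -0.1116] [ 0.5975 -0.123 ]
```

View pics/w1.png

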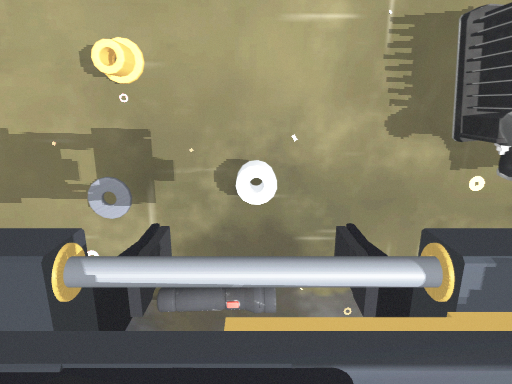

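Wrist view: spacer (256,182), washer (109,198), bushing (118,60). The bar hides the grasp region. I'll fit silhouettes to get precise poses.

```bash
cat > fit.py <<'E'
from h import *; import sys
from scipy.optimize import minimize
CY=dict(spacer=[(.019,0,.03)],washer=[(.022,0,.006)],bushing=[(.02,0,.006),(.014,.006,.034)])
CY['stud']=[(.006,.06,.1)]
def sil(d,name,x,y,S=4):
    m=np.zeros((384*S,512*S),np.uint8); a=np.linspace(0,2*np.pi,60)
    for r,z0,z1 in CY[name]:
        P=[proj(d,np.array([x+r*np.cos(t),y+r*np.sin(t),z])) for z in(z0,z1) for t in a]
        cv2.fillConvexPoly(m,cv2.convexHull(((np.array(P)+.5)*S).astype(np.int32)),1)
    return m
def fit(cam,d,name,x0):
    o=finder.outline_of(cam,name)[0]; M=cv2.resize(o['pixels'].astype(np.uint8),None,fx=4,fy=4,interpolation=0)
    n,l,st,_=cv2.connectedComponentsWithStats(M); M=(l==1+np.argmax(st[1:,4])).astype(np.uint8)
    ct,h=cv2.findContours(M,0,1); M=cv2.drawContours(M*0,ct,-1,1,-1)
    f=lambda p:-np.sum(M&sil(d,name,*p))/np.sum(M|sil(d,name,*p))
    q=minimize(f,x0,method='Nelder-Mead',options=dict(initial_simplex=[x0,np.add(x0,[.006,0]),np.add(x0,[0,.006])]))
    print(cam,name,q.x.round(4),round(-q.fun,3)); return q.x
if __name__=='__main__':
    for cam in sys.argv[1].split(','):
        d=shot(cam)
        for n,x in dict(spacer=[.49,-.238],washer=[.468,-.088],bushing=[.596,-.113]).items():
            try: fit(cam,d,n,x)
            except IndexError: print(n,'none')
E
python3 fit.py wrist,top
```

```text
wrist spacer [ 0.4983 -0.1893] -0.0
wrist washer [ 0.4762 -0.0393] -0.0
wrist bushing [ 0.566  -0.0875] -0.0
spacer none
top washer [ 0.4762 -0.0393] -0.0
top bushing [ 0.596 -0.113] -0.0fit.py:15: RuntimeWarning: overflow encountered in scalar negative
  f=lambda p:-np.sum(M&sil(d,name,*p))/np.sum(M|sil(d,name,*p))
```

Unsigned overflow bug; fix.

```bash
sed -i 's/-np.sum(M&sil(d,name,\*p))/-float(np.sum(M\&sil(d,name,*p)))/' fit.py; python3 fit.py wrist,top
```

```text
wrist spacer [ 0.4908 -0.2381] 0.958
wrist washer [ 0.4703 -0.0914] 0.906
wrist bushing [ 0.599  -0.1165] 0.906
top spacer [ 0.49  -0.238] 0.0
top washer [ 0.4705 -0.0901] 0.92
top bushing [ 0.5977 -0.1153] 0.747
```

>>> play_rows:
  motion:
    - [[-0.001,0.003,0.03,0,0,0],[-0.001,0.003,0.065,0,0,0],[-0.001,0.003,0.1,0,0,0],[-0.001,0.003,0.13,0,0,0],[-0.001,0.003,0.15,0,0,0],[-0.001,0.003,0.158,0,0,0],[-0.001,0.003,0.158,0,0,0],[-0.001,0.003,0.158,0,0,0]]

```text
time_s: 3.9
position: [0.49, -0.2403, 0.0218]
tcp_rot: [[1.0, -0.0, 0.0], [-0.0, -1.0, -0.0], [0.0, 0.0, -1.0]]
force: [1.5, 0.3, -0.4]
opening: 0.999
grasp_force: 0.0
```

>>> play_rows:
  motion:
    - [[0,0,0,0,0,0],[0,0,0,0,0,0],[0,0,0,0,0,0],[0,0,0,0,0,0],[0,0,0,0,0,0],[0,0,0,0,0,0],[0,0,0,0,0,0],[0,0,0,0,0,0]]
  fingers: 0.02

```text
time_s: 4.57
position: [0.4897, -0.24, 0.0216]
tcp_rot: [[1.0, -0.0, 0.0], [-0.0, -1.0, 0.0], [0.0, -0.0, -1.0]]
force: [-0.1, 1.9, -0.2]
opening: 0.479
grasp_force: 0.3
```

>>> play_rows:
  motion:
    - [[0,0,0,0,0,0],[0,0,0,0,0,0],[0,0,0,0,0,0],[0,0,-0.02,0,0,0],[0,0,-0.05,0,0,0],[0,0,-0.085,0,0,0],[0,0,-0.12,0,0,0],[0,0,-0.15,0,0,0]]

```text
time_s: 5.23
position: [0.4897, -0.2401, 0.1733]
tcp_rot: [[1.0, -0.0, 0.0], [-0.0, -1.0, -0.001], [0.0, 0.001, -1.0]]
force: [1.0, -0.1, -2.6]
opening: 0.418
grasp_force: 29.8
```

>>> play_rows:
  motion:
    - [[0,-0.02,-0.01,0,0,0],[0,-0.055,-0.02,0,0,0],[0,-0.09,-0.02,0,0,0],[0,-0.125,-0.02,0,0,0],[0,-0.16,-0.02,0,0,0],[0,-0.195,-0.02,0,0,0]]

```text
time_s: 5.73
position: [0.4892, -0.0436, 0.1915]
tcp_rot: [[1.0, -0.001, -0.0], [-0.001, -1.0, -0.0], [-0.0, 0.0, -1.0]]
force: [0.4, -0.2, -1.6]
opening: 0.418
grasp_force: 29.8
```

>>> play_rows:
  motion:
    - [[0,-0.035,0,0,0,0],[0,-0.07,0,0,0,0],[0,-0.105,0,0,0,0],[0,-0.14,0,0,0,0],[0,-0.165,0,0,0,0],[0,-0.18,0,0,0,0],[0,-0.18,0,0,0,0],[0,-0.18,0,0,0,0]]

```text
time_s: 6.4
position: [0.4893, 0.1355, 0.1912]
tcp_rot: [[1.0, 0.002, -0.001], [0.002, -1.0, -0.001], [-0.001, 0.001, -1.0]]
force: [0.1, -0.5, -0.9]
opening: 0.415
grasp_force: 29.8
```

```bash
python3 look.py w2 stud_tip mount
```

```text
T 6.4 [0.4893 0.1355 0.1912] [[1.0, 0.002, -0.001], [0.002, -1.0, -0.001], [-0.001, 0.001, -1.0]] [ 0.14 -0.47 -0.93] 36.1
cam [0.562 0.135 0.336]
stud_tip [0.562  0.1437 0.0461] 0.66
outline 249.6 99.3 [25.5 28.4] 169 at z=0,.03 [0.5643 0.1377] [0.5641 0.1375]
mount [0.5723 0.1386 0.0396] 0.77
outline 249.9 93.3 [122.7 174.7] 4 at z=0,.03 [0.57   0.1374] [0.5693 0.1372]
```

View pics/w2.png

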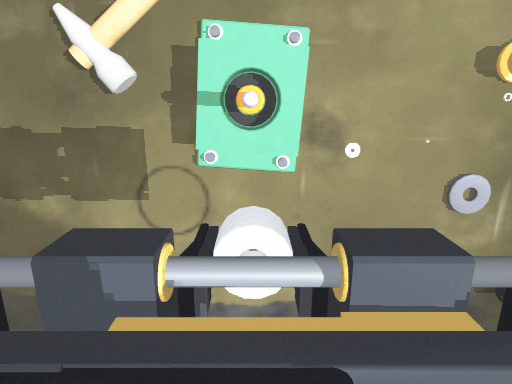

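Wrist view: spacer held at (253,235), front edge at row 207; stud tip (250,99) in its orange collar, mount bolts clear. Computing the offset between the two.

```bash
cat > tip.py <<'E'
from h import *
def tip(d,box=None):
    f=d['frame'].astype(int); h=cv2.cvtColor(d['frame'],cv2.COLOR_RGB2HSV)
    p=proj(d,np.array([.562,.1365,.1])) if box is None else box
    yy,xx=np.mgrid[:384,:512]; near=np.hypot(xx-p[0],yy-p[1])<22
    m=(near&(h[...,1]<60)&(h[...,2]>110)).astype(np.uint8)
    n,l,st,c=cv2.connectedComponentsWithStats(m); i=1+np.argmax(st[1:,4])
    print('tip px',c[i].round(1),'area',st[i,4],'xy@.106',ray(d,*c[i],.106)[:2].round(4),'@.1',ray(d,*c[i],.1)[:2].round(4))
    return c[i]
if __name__=='__main__':
    s=bot.read_state(); d=shot('wrist'); tip(d); P=s['position']; print(P.round(4))
    z=P[2]-.0216
    r=[x for x in finder.outline_of('wrist','spacer')]
    for o in r[:1]:
        m=o['pixels']; v,u=np.where(m); print('spacer rows',v.min(),v.max(),'cols',u.min(),u.max())
        u0=(u.min()+u.max()+1)/2-.5
        print('front x0:',ray(d,u0,v.min(),z)[0]-.019,'y top',ray(d,u0,235,z+.03)[1])
    for x in(-.002,0,.002): print(x,[proj(d,np.array([P[0]+x+.019,P[1],z+k])).round(1).tolist() for k in(0,.03)])
E
python3 tip.py
```

```text
tip px [246.3  99.7] area 235 xy@.106 [0.5638 0.1372] @.1 [0.5638 0.1373]
[0.4898 0.1338 0.1915]
spacer rows 206 298 cols 213 292
front x0: 0.4902582511780511 y top 0.1331383561676485
-0.002 [[251.1, 210.4], [250.9, 231.7]]
0 [[251.1, 206.8], [250.9, 227.5]]
0.002 [[251.1, 203.2], [250.9, 223.3]]
```

```bash
python3 -c "
from h import *
d=shot('wrist');f=d['frame'][70:130,215:285,::-1]
cv2.imwrite('pics/c1.png',cv2.resize(f,None,fx=8,fy=8,interpolation=0))
for y in(.13,.1338,.136): print(proj(d,np.array([.562,y,.1])),proj(d,np.array([.562,y,.05])))"
```

```text
[257.20533805 102.56563801] [256.34914258 102.52111399]
[251.70328525 102.56752674] [251.80615224 102.52267308]
[248.51782845 102.56862024] [249.17596051 102.52357572]
```

View pics/c1.png

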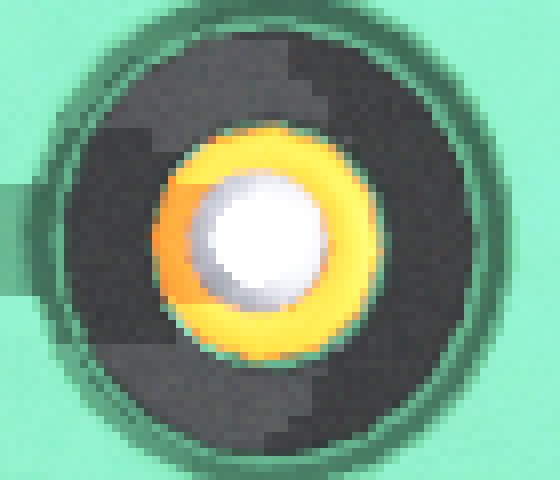

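Crop: tip disc centred at about (247,99.5) full-frame, collar concentric. Moving over the stud.

>>> play_rows:
  motion:
    - [[0.02,-0.002,0,0,0,0],[0.045,-0.004,0,0,0,0],[0.065,-0.004,0,0,0,0],[0.0735,-0.004,0,0,0,0],[0.0735,-0.004,0.02,0,0,0],[0.0735,-0.004,0.04,0,0,0],[0.0735,-0.004,0.055,0,0,0],[0.0735,-0.004,0.055,0,0,0]]

```text
time_s: 7.47
position: [0.56, 0.1384, 0.1334]
tcp_rot: [[1.0, -0.001, -0.008], [-0.001, -1.0, -0.0], [-0.008, 0.0, -1.0]]
force: [-1.0, -0.7, -2.0]
opening: 0.418
grasp_force: 29.8
```

```bash
python3 - <<'E'
from h import *
s=bot.read_state();print(s['position'].round(4),s['force'].round(2))
f=[]
for c,n in(('scene',0),('wrist',0)):
    d=shot(c); p=proj(d,np.array([.5638,.137,.11])); print(c,p)
    u,v=np.clip(p,[40,40],[470,343]).astype(int); f.append(cv2.resize(d['frame'][v-40:v+40,u-40:u+40,::-1],(400,400),interpolation=2))
cv2.imwrite('pics/c2.png',np.hstack(f))
E
```

```text
[0.56   0.1384 0.1334] [-1.   -0.66 -2.  ]
scene [176.85205253 196.03312903]
wrist [254.06504583 232.97348956]
```

View pics/c2.png

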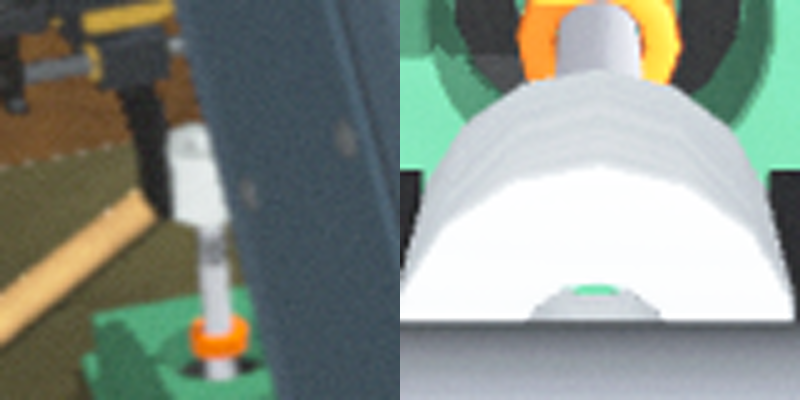

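Left: the spacer hangs just above the stud tip, slightly left. Right: it is in line with the stud. The arm is still settling, so I'll wait and recheck.

>>> play_rows:
  motion:
    - [[0,0,0,0,0,0],[0,0,0,0,0,0],[0,0,0,0,0,0],[0,0,0,0,0,0]]

```text
time_s: 7.9
position: [0.5637, 0.139, 0.1375]
tcp_rot: [[1.0, 0.0, 0.002], [0.0, -1.0, 0.0], [0.002, -0.0, -1.0]]
force: [0.2, -0.1, -1.4]
opening: 0.414
grasp_force: 29.8
```

```bash
python3 - <<'E'
from h import *
d=shot('wrist'); s=bot.read_state(); P=s['position'];print(P.round(4),s['force'].round(2)); z=P[2]-.0216
m=finder.outline_of('wrist','spacer')[0]['pixels']; v,u=np.where(m); print(v.min(),v.max(),u.min(),u.max())
g=d['frame'].astype(int)
# stud columns just above the spacer
for r in range(v.min()-8,v.min()-1,2):
    row=g[r,225:285]; gr=(row.max(1)-row.min(1)<40)&(row.max(1)>105); c=np.where(gr)[0]+225; print(r,c.min() if len(c) else 0,c.max() if len(c) else 0)
for dx in(-.003,0,.003): print(dx,proj(d,np.array([P[0]+dx+.019,P[1],z])).round(1), proj(d,np.array([.5638,.137,.1])).round(1))
d2=shot('scene'); f=d2['frame'][150:250,130:230,::-1]; cv2.imwrite('pics/c3.png',cv2.resize(f,(600,600),interpolation=2))
for X in([P[0],P[1],z],[.5638,.137,.1]): print(proj(d2,np.array(X)))
E
```

```text
[0.5636 0.139  0.1373] [-0.64 -0.09 -1.88]
206 298 213 292
198 248 259
200 247 261
202 227 261
204 246 261
-0.003 [251.2 212.3] [254.7 229.2]
0 [251.2 206.9] [254.7 229.2]
0.003 [251.2 201.5] [254.7 229.2]
[175.80020482 193.88391034]
[177.14236873 200.1752485 ]
```

View pics/c3.png

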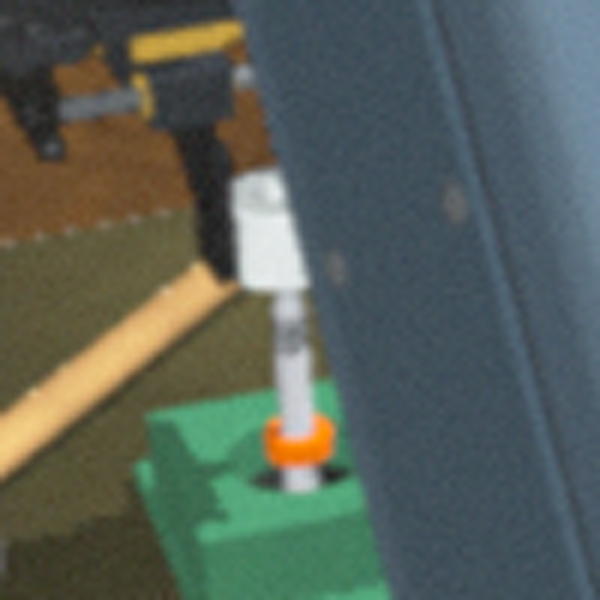

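Now settled: stud columns 246–261 against spacer centre 252.5, so well under 1 mm off. Lowering gently.

>>> play_rows:
  motion:
    - [[0,0.001,0.004,0,0,0],[0,0.001,0.008,0,0,0],[0,0.001,0.011,0,0,0],[0,0.001,0.014,0,0,0],[0,0.001,0.017,0,0,0],[0,0.001,0.02,0,0,0],[0,0.001,0.02,0,0,0],[0,0.001,0.02,0,0,0]]

```text
time_s: 8.72
position: [0.5631, 0.138, 0.1162]
tcp_rot: [[1.0, -0.0, -0.001], [-0.0, -1.0, -0.0], [-0.001, 0.0, -1.0]]
force: [0.1, 0.0, -1.3]
opening: 0.415
grasp_force: 29.8
```

>>> play_rows:
  motion:
    - [[0,0,0.005,0,0,0],[0,0,0.011,0,0,0],[0,0,0.018,0,0,0],[0,0,0.025,0,0,0],[0,0,0.031,0,0,0],[0,0,0.036,0,0,0],[0,0,0.036,0,0,0],[0,0,0.036,0,0,0]]

```text
time_s: 9.38
position: [0.563, 0.1379, 0.08]
tcp_rot: [[1.0, -0.0, -0.001], [-0.0, -1.0, -0.0], [-0.001, 0.0, -1.0]]
force: [-0.0, 0.8, -0.7]
opening: 0.417
grasp_force: 29.8
```

>>> play_rows:
  motion:
    - [[0,0,0.001,0,0,0],[0,0,0.002,0,0,0],[0,0,0.003,0,0,0],[0,0,0.004,0,0,0],[0,0,0.005,0,0,0],[0,0,0.005,0,0,0],[0,0,0.005,0,0,0]]

```text
time_s: 9.97
position: [0.5632, 0.138, 0.0755]
tcp_rot: [[1.0, -0.0, 0.0], [-0.0, -1.0, -0.0], [0.0, 0.0, -1.0]]
force: [-1.2, 0.4, -1.5]
opening: 0.417
grasp_force: 29.8
```

>>> play_rows:
  motion:
    - [[0,0,0.002,0,0,0],[0,0,0.002,0,0,0],[0,0,0.002,0,0,0]]

```text
time_s: 10.22
position: [0.5632, 0.138, 0.0734]
tcp_rot: [[1.0, -0.0, -0.0], [-0.0, -1.0, -0.0], [-0.0, 0.0, -1.0]]
force: [0.7, 0.1, -2.1]
opening: 0.414
grasp_force: 29.8
```

>>> play_rows:
  motion:
    - [[0,0,0,0,0,0],[0,0,0,0,0,0],[0,0,0,0,0,0],[0,0,0,0,0,0],[0,0,0,0,0,0],[0,0,0,0,0,0]]
  fingers: 0.07

```text
time_s: 10.72
position: [0.5633, 0.138, 0.0737]
tcp_rot: [[1.0, -0.0, 0.0], [-0.0, -1.0, 0.0], [0.0, -0.0, -1.0]]
force: [0.0, 0.2, -0.2]
opening: 0.762
grasp_force: 0.0
```

>>> play_rows:
  motion:
    - [[0,0,-0.01,0,0,0],[0,0,-0.03,0,0,0],[0,0,-0.06,0,0,0],[0,0,-0.09,0,0,0],[0,0.01,-0.11,0,0,0],[-0.01,0.035,-0.11,0,0,0],[-0.025,0.07,-0.11,0,0,0],[-0.04,0.105,-0.11,0,0,0]]

```text
time_s: 11.38
position: [0.5233, 0.0325, 0.1851]
tcp_rot: [[1.0, 0.003, 0.003], [0.003, -1.0, -0.001], [0.003, 0.001, -1.0]]
force: [0.3, -1.1, -0.6]
opening: 0.802
grasp_force: 0.0
```

>>> play_rows:
  motion:
    - [[-0.014,0.035,0,0,0,0],[-0.028,0.07,0,0,0,0],[-0.042,0.1,0.01,0,0,0],[-0.053,0.12,0.03,0,0,0],[-0.053,0.124,0.05,0,0,0],[-0.053,0.124,0.06,0,0,0],[-0.053,0.124,0.06,0,0,0],[-0.053,0.124,0.06,0,0,0]]

```text
time_s: 12.05
position: [0.4701, -0.0911, 0.1238]
tcp_rot: [[1.0, -0.0, -0.0], [-0.0, -1.0, 0.0], [-0.0, -0.0, -1.0]]
force: [-0.0, -0.9, -0.4]
opening: 0.805
grasp_force: 0.0
```

```bash
python3 - <<'E'
from fit import *
s=bot.read_state();print(s['time_s'],s['position'].round(4),s['force'].round(2))
d=shot('top'); fit('top',d,'washer',[.47,-.09]) if finder.outline_of('top','washer') else 0
for n in('spacer','stud'): print(n,[(np.round(r['at'],3),r['confidence']) for r in finder.recognise('top',n)[:2]])
d=shot('wrist','w3.png')
E
```

```text
12.05 [ 0.4701 -0.0911  0.1238] [-0.02 -0.91 -0.38]
spacer [(array([0.561, 0.132, 0.08 ]), 0.5)]
stud [(array([ 0.691, -0.004,  0.057]), 0.17)]
```

View pics/w3.png

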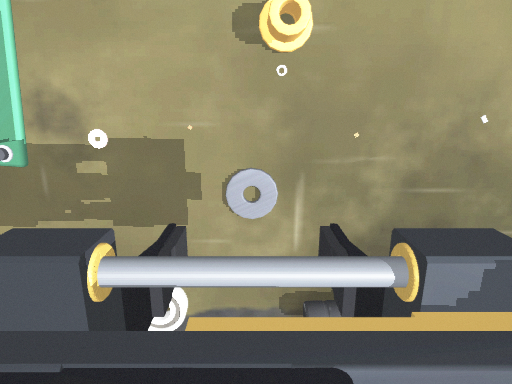

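Wrist: washer at (251,193) between the fingers; the bearing at (168,312) is well behind. The top network sees the spacer on the stud.

```bash
python3 - <<'E'
from fit import *
d=shot('wrist');fit('wrist',d,'washer',[.47,-.09]); print(bot.read_state()['position'].round(4))
E
```

```text
wrist washer [ 0.4705 -0.0903] 0.941
[ 0.4707 -0.0908  0.1242]
```

>>> play_rows:
  motion:
    - [[0,0,0.025,0,0,0],[0,0,0.05,0,0,0],[0,0,0.075,0,0,0],[0,0,0.09,0,0,0],[0,0,0.098,0,0,0],[0,0,0.103,0,0,0],[0,0,0.105,0,0,0],[0,0,0.105,0,0,0]]

```text
time_s: 13.07
position: [0.4705, -0.0911, 0.0188]
tcp_rot: [[1.0, 0.0, 0.001], [0.0, -1.0, -0.0], [0.001, 0.0, -1.0]]
force: [-0.3, 0.2, 0.3]
opening: 0.805
grasp_force: 0.0
```

>>> play_rows:
  motion:
    - [[0,0,0,0,0,0],[0,0,0,0,0,0],[0,0,0,0,0,0]]

```text
time_s: 13.32
position: [0.4707, -0.0912, 0.0193]
tcp_rot: [[1.0, 0.0, 0.001], [0.0, -1.0, -0.001], [0.001, 0.001, -1.0]]
force: [0.3, -0.7, 0.4]
opening: 0.802
grasp_force: 0.0
```

>>> play_rows:
  motion:
    - [[0,0,0.001,0,0,0],[0,0,0.001,0,0,0],[0,0,0.001,0,0,0],[0,0,0.001,0,0,0],[0,0,0.001,0,0,0],[0,0,0.001,0,0,0],[0,0,0.001,0,0,0],[0,0,0.001,0,0,0]]
  fingers: 0.02

```text
time_s: 13.98
position: [0.4702, -0.091, 0.0176]
tcp_rot: [[1.0, -0.0, -0.0], [-0.0, -1.0, 0.0], [-0.0, -0.0, -1.0]]
force: [-0.0, -0.1, 1.5]
opening: 0.484
grasp_force: 30.0
```

>>> play_rows:
  motion:
    - [[0,0,0,0,0,0],[0,0,0,0,0,0],[0,0,-0.02,0,0,0],[0,0,-0.05,0,0,0],[0,0,-0.085,0,0,0],[0,0,-0.12,0,0,0],[0,0,-0.15,0,0,0],[0,0,-0.15,0,0,0]]

```text
time_s: 14.65
position: [0.4734, -0.0923, 0.1726]
tcp_rot: [[1.0, 0.0, 0.011], [0.0, -1.0, -0.005], [0.011, 0.005, -1.0]]
force: [1.8, -0.3, 0.1]
opening: 0.482
grasp_force: 30.0
```

>>> play_rows:
  motion:
    - [[0.01,-0.02,0,0,0,0],[0.02,-0.055,0,0,0,0],[0.035,-0.09,0,0,0,0],[0.05,-0.12,0,0,0,0],[0.065,-0.15,0,0,0,0],[0.08,-0.18,0,0,0,0],[0.093,-0.21,0,0,0,0],[0.093,-0.229,0,0,0,0]]

```text
time_s: 15.32
position: [0.5655, 0.1408, 0.1666]
tcp_rot: [[1.0, 0.001, 0.002], [0.001, -1.0, 0.001], [0.002, -0.001, -1.0]]
force: [0.2, -0.5, -0.1]
opening: 0.482
grasp_force: 30.0
```

>>> play_rows:
  motion:
    - [[0,0,0,0,0,0],[0,0,0.01,0,0,0],[0,0,0.02,0,0,0],[0,0,0.025,0,0,0],[0,0,0.025,0,0,0],[0,0,0.025,0,0,0],[0,0,0.025,0,0,0],[0,0,0.025,0,0,0]]

```text
time_s: 15.98
position: [0.5636, 0.1374, 0.1429]
tcp_rot: [[1.0, -0.001, 0.001], [-0.001, -1.0, 0.0], [0.001, -0.0, -1.0]]
force: [0.4, -0.2, 0.1]
opening: 0.483
grasp_force: 30.0
```

```bash
cat > held.py <<'E'
from h import *; import sys
# held object: name, offset of underside below TCP, radius
n,off,r=sys.argv[1],float(sys.argv[2]),float(sys.argv[3])
d=shot('wrist',sys.argv[4]+'.png'); s=bot.read_state(); P=s['position'];print(s['time_s'],P.round(4),s['force'].round(2),s['opening']*87); z=P[2]-off
o=finder.outline_of('wrist',n)
if o:
    v,u=np.where(o[0]['pixels']); print(o[0]['confidence'],v.min(),v.max(),u.min(),u.max())
print('held front edge',proj(d,np.array([P[0]+r,P[1],z])).round(1),'dx 1mm',proj(d,np.array([P[0]+r+.001,P[1],z])).round(1),'stud@.1',proj(d,np.array([.5638,.137,.1])).round(1))
E
python3 held.py washer 0.018 0.022 w4
```

```text
16.0333 [0.5636 0.1376 0.143 ] [-0.28  0.09 -0.46] 42.20682011949311
0.73 206 256 212 294
held front edge [250.8 203.4] dx 1mm [250.8 201.6] stud@.1 [252.  225.7]
```

View pics/w4.png

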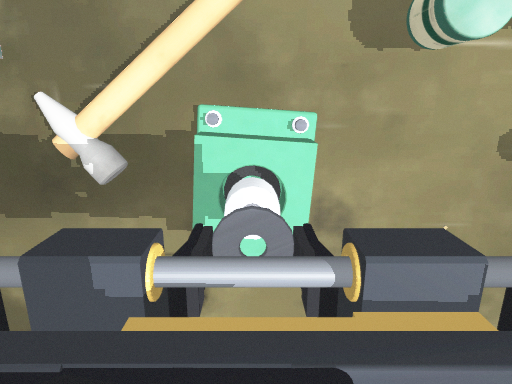

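Wrist: washer held at (253,245), its front edge about 1.5 mm short in x. Correcting and threading slowly.

>>> play_rows:
  motion:
    - [[0.0014,-0.0008,0.004,0,0,0],[0.0014,-0.0008,0.01,0,0,0],[0.0014,-0.0008,0.015,0,0,0],[0.0014,-0.0008,0.02,0,0,0],[0.0014,-0.0008,0.024,0,0,0],[0.0014,-0.0008,0.028,0,0,0],[0.0014,-0.0008,0.031,0,0,0],[0.0014,-0.0008,0.031,0,0,0]]

```text
time_s: 16.75
position: [0.5641, 0.1388, 0.1107]
tcp_rot: [[1.0, -0.0, -0.002], [-0.0, -1.0, -0.0], [-0.002, 0.0, -1.0]]
force: [0.4, 0.2, 0.2]
opening: 0.486
grasp_force: 30.0
```

>>> play_rows:
  motion:
    - [[0,0,0.003,0,0,0],[0,0,0.006,0,0,0],[0,0,0.009,0,0,0],[0,0,0.009,0,0,0],[0,0,0.009,0,0,0]]

```text
time_s: 17.17
position: [0.5645, 0.1388, 0.1024]
tcp_rot: [[1.0, -0.0, -0.0], [-0.0, -1.0, 0.0], [-0.0, -0.0, -1.0]]
force: [-0.7, 0.2, -0.1]
opening: 0.485
grasp_force: 30.0
```

>>> play_rows:
  motion:
    - [[0,0,0.001,0,0,0],[0,0,0.002,0,0,0],[0,0,0.003,0,0,0],[0,0,0.003,0,0,0],[0,0,0.003,0,0,0]]

```text
time_s: 17.58
position: [0.5646, 0.1388, 0.0995]
tcp_rot: [[1.0, -0.0, -0.0], [-0.0, -1.0, 0.0], [-0.0, -0.0, -1.0]]
force: [0.0, -0.6, -0.1]
opening: 0.486
grasp_force: 30.0
```

>>> play_rows:
  motion:
    - [[0,0,0,0,0,0],[0,0,0,0,0,0],[0,0,0,0,0,0],[0,0,0,0,0,0],[0,0,0,0,0,0]]
  fingers: 0.07

```text
time_s: 18.0
position: [0.5647, 0.1388, 0.0996]
tcp_rot: [[1.0, -0.0, 0.0], [-0.0, -1.0, 0.0], [0.0, -0.0, -1.0]]
force: [0.3, 0.1, -0.4]
opening: 0.762
grasp_force: 0.0
```

>>> play_rows:
  motion:
    - [[0,0,-0.01,0,0,0],[0,0,-0.03,0,0,0],[0,0,-0.06,0,0,0],[0,0.01,-0.08,0,0,0],[0.005,0.03,-0.08,0,0,0],[0.01,0.065,-0.08,0,0,0],[0.015,0.1,-0.08,0,0,0],[0.02,0.135,-0.08,0,0,0]]

```text
time_s: 18.67
position: [0.5849, 0.0028, 0.1808]
tcp_rot: [[1.0, 0.001, 0.002], [0.001, -1.0, -0.0], [0.002, 0.0, -1.0]]
force: [0.8, -0.1, 0.4]
opening: 0.803
grasp_force: 0.0
```

>>> play_rows:
  motion:
    - [[0,0.035,0,0,0,0],[0,0.07,0,0,0,0],[0,0.1,0.01,0,0,0],[0,0.12,0.03,0,0,0],[0,0.12,0.05,0,0,0],[0,0.12,0.055,0,0,0],[0,0.12,0.055,0,0,0],[0,0.12,0.055,0,0,0]]

```text
time_s: 19.33
position: [0.5847, -0.1157, 0.1251]
tcp_rot: [[1.0, 0.001, 0.0], [0.001, -1.0, 0.0], [0.0, -0.0, -1.0]]
force: [1.1, 0.1, -0.1]
opening: 0.806
grasp_force: 0.0
```

```bash
python3 - <<'E'
from fit import *
d=shot('wrist','w5.png');fit('wrist',d,'bushing',[.598,-.116]); s=bot.read_state(); print(s['time_s'],s['position'].round(4))
d=shot('top'); print([(np.round(r['at'],3),r['confidence']) for r in finder.recognise('top','washer')[:2]])
d=shot('scene'); 
m=[cv2.resize(d['frame'][150:250,130:230,::-1],(384,384))]; m.insert(0,cv2.imread('pics/w5.png'))
cv2.imwrite('pics/c5.png',cv2.resize(np.hstack(m),(800,343)))
E
```

```text
wrist bushing [ 0.5999 -0.1156] 0.944
19.4333 [ 0.5855 -0.1156  0.1259]
[(array([0.565, 0.141, 0.087]), 0.75)]
```

View pics/c5.png

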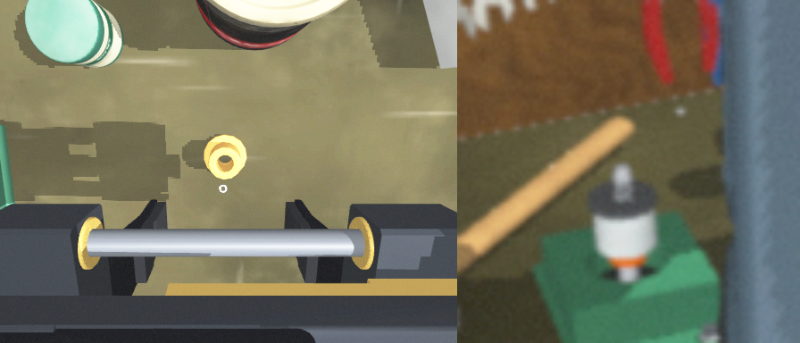

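Left: bushing at about (253,176) full-frame. Right: washer seated flat on the spacer on the stud. Now grasping the bushing sleeve.

>>> play_rows:
  motion:
    - [[0.0142,0,0.01,0,0,0],[0.0142,0,0.03,0,0,0],[0.0142,0,0.055,0,0,0],[0.0142,0,0.08,0,0,0],[0.0142,0,0.092,0,0,0],[0.0142,0,0.098,0,0,0],[0.0142,0,0.101,0,0,0],[0.0142,0,0.101,0,0,0]]

```text
time_s: 20.25
position: [0.5992, -0.1162, 0.0238]
tcp_rot: [[1.0, 0.0, 0.001], [0.0, -1.0, -0.0], [0.001, 0.0, -1.0]]
force: [-0.6, 0.1, -0.5]
opening: 0.803
grasp_force: 0.0
```

>>> play_rows:
  motion:
    - [[0,0,0,0,0,0],[0,0,0,0,0,0]]

```text
time_s: 20.42
position: [0.5997, -0.1166, 0.0249]
tcp_rot: [[1.0, -0.0, 0.002], [-0.0, -1.0, -0.001], [0.002, 0.001, -1.0]]
force: [0.9, -0.2, 0.6]
opening: 0.805
grasp_force: 0.0
```

>>> play_rows:
  motion:
    - [[0,0,0,0,0,0],[0,0,0,0,0,0],[0,0,0,0,0,0],[0,0,0,0,0,0],[0,0,0,0,0,0],[0,0,0,0,0,0],[0,0,0,0,0,0],[0,0,0,0,0,0]]
  fingers: 0.01

```text
time_s: 21.08
position: [0.5987, -0.1161, 0.0235]
tcp_rot: [[1.0, -0.0, -0.0], [-0.0, -1.0, 0.0], [-0.0, -0.0, -1.0]]
force: [-1.1, 0.1, 0.4]
opening: 0.301
grasp_force: 30.0
```

>>> play_rows:
  motion:
    - [[0,0,0,0,0,0],[0,0,0,0,0,0],[0,0,0,0,0,0],[0,0,-0.03,0,0,0],[0,0,-0.065,0,0,0],[0,0,-0.1,0,0,0],[0,0,-0.13,0,0,0],[0,0,-0.15,0,0,0]]

```text
time_s: 21.75
position: [0.5998, -0.1166, 0.1766]
tcp_rot: [[1.0, 0.0, 0.004], [0.0, -1.0, -0.002], [0.004, 0.002, -1.0]]
force: [0.5, -0.0, -1.8]
opening: 0.302
grasp_force: 30.0
```

>>> play_rows:
  motion:
    - [[0,-0.02,0,0,0,0],[-0.005,-0.055,0,0,0,0],[-0.01,-0.09,0,0,0,0],[-0.015,-0.125,0,0,0,0],[-0.02,-0.16,0,0,0,0],[-0.025,-0.19,0,0,0,0],[-0.03,-0.22,0,0,0,0],[-0.0355,-0.245,0,0,0,0]]

```text
time_s: 22.42
position: [0.5625, 0.1308, 0.1733]
tcp_rot: [[1.0, 0.001, -0.001], [0.001, -1.0, 0.0], [-0.001, -0.0, -1.0]]
force: [0.1, -0.7, -1.6]
opening: 0.303
grasp_force: 30.0
```

>>> play_rows:
  motion:
    - [[0,-0.008,0,0,0,0],[0,-0.0095,0.01,0,0,0],[0,-0.0095,0.02,0,0,0],[0,-0.0095,0.025,0,0,0],[0,-0.0095,0.025,0,0,0],[0,-0.0095,0.025,0,0,0],[0,-0.0095,0.025,0,0,0],[0,-0.0095,0.025,0,0,0]]

```text
time_s: 23.08
position: [0.5638, 0.1375, 0.1487]
tcp_rot: [[1.0, -0.001, 0.001], [-0.001, -1.0, -0.0], [0.001, 0.0, -1.0]]
force: [-0.6, -0.4, -0.9]
opening: 0.301
grasp_force: 30.0
```

```bash
python3 held.py bushing 0.0249 0.02 w6
```

```text
23.1333 [0.5638 0.1377 0.1489] [ 0.81 -0.44 -1.68] 26.636526411046876
0.72 204 292 221 285
held front edge [250.8 203.3] dx 1mm [250.8 201.5] stud@.1 [252.1 222.7]
```

>>> play_rows:
  motion:
    - [[0.0004,-0.001,0.004,0,0,0],[0.0004,-0.001,0.01,0,0,0],[0.0004,-0.001,0.015,0,0,0],[0.0004,-0.001,0.02,0,0,0],[0.0004,-0.001,0.024,0,0,0],[0.0004,-0.001,0.028,0,0,0],[0.0004,-0.001,0.031,0,0,0],[0.0004,-0.001,0.031,0,0,0]]

```text
time_s: 23.85
position: [0.5632, 0.1391, 0.1166]
tcp_rot: [[1.0, 0.0, -0.002], [0.0, -1.0, -0.0], [-0.002, 0.0, -1.0]]
force: [-1.4, -0.1, -2.4]
opening: 0.309
grasp_force: 30.0
```

>>> play_rows:
  motion:
    - [[0.0005,0,0.002,0,0,0],[0.0005,0,0.004,0,0,0],[0.0005,0,0.006,0,0,0],[0.0005,0,0.007,0,0,0],[0.0005,0,0.007,0,0,0],[0.0005,0,0.007,0,0,0]]

```text
time_s: 24.35
position: [0.5635, 0.139, 0.1102]
tcp_rot: [[1.0, 0.0, -0.002], [0.0, -1.0, -0.001], [-0.002, 0.001, -1.0]]
force: [-2.6, -3.1, -2.0]
opening: 0.305
grasp_force: 30.0
```

>>> play_rows:
  motion:
    - [[0,0,0.001,0,0,0],[0,0,0.002,0,0,0],[0,0,0.003,0,0,0],[0,0,0.004,0,0,0],[0,0,0.005,0,0,0],[0,0,0.006,0,0,0],[0,0,0.006,0,0,0],[0,0,0.006,0,0,0]]

```text
time_s: 25.02
position: [0.5636, 0.139, 0.1053]
tcp_rot: [[1.0, 0.0, -0.001], [0.0, -1.0, -0.001], [-0.001, 0.001, -1.0]]
force: [-5.1, -4.7, 5.0]
opening: 0.303
grasp_force: 30.3
```

```bash
python3 - <<'E'
from h import *
import time
for i in range(3):
    shot('wrist'); s=bot.read_state(); print(s['time_s'],s['position'].round(4),s['force'].round(2),s['moment'].round(2))
E
```

```text
25.0667 [0.5636 0.1389 0.1053] [-5.66 -4.27  5.41] [-0.57  0.83 -0.02]
25.1167 [0.5636 0.1389 0.1053] [-4.94 -4.54  5.72] [-0.63  0.87  0.  ]
25.1667 [0.5636 0.1389 0.1053] [-4.52 -3.89  4.97] [-0.64  0.85  0.06]
```

Lateral rub (−5, −4.5 N): ease the tool toward −x, −y.

>>> play_rows:
  motion:
    - [[-0.0004,0.0004,0,0,0,0],[-0.0008,0.0008,0,0,0,0],[-0.0008,0.0008,0,0,0,0],[-0.0008,0.0008,0,0,0,0]]

```text
time_s: 25.5
position: [0.5636, 0.1388, 0.1051]
tcp_rot: [[1.0, -0.0, 0.001], [-0.0, -1.0, 0.001], [0.001, -0.001, -1.0]]
force: [-3.9, -1.4, 4.6]
opening: 0.305
grasp_force: 30.3
```

>>> play_rows:
  motion:
    - [[-0.0006,0.0003,0,0,0,0],[-0.0012,0.0005,0,0,0,0],[-0.0012,0.0005,0,0,0,0],[-0.0012,0.0005,0,0,0,0]]

```text
time_s: 25.83
position: [0.5635, 0.1386, 0.1048]
tcp_rot: [[1.0, -0.0, 0.003], [-0.0, -1.0, 0.001], [0.003, -0.001, -1.0]]
force: [-0.4, 2.6, 2.5]
opening: 0.302
grasp_force: 30.1
```

>>> play_rows:
  motion:
    - [[0,-0.0004,0.0005,0,0,0],[0,-0.0004,0.001,0,0,0],[0,-0.0004,0.0015,0,0,0],[0,-0.0004,0.002,0,0,0],[0,-0.0004,0.0025,0,0,0],[0,-0.0004,0.003,0,0,0],[0,-0.0004,0.003,0,0,0],[0,-0.0004,0.003,0,0,0]]

```text
time_s: 26.5
position: [0.5626, 0.1381, 0.1016]
tcp_rot: [[1.0, 0.0, 0.001], [0.0, -1.0, -0.0], [0.001, 0.0, -1.0]]
force: [1.5, -0.1, 1.8]
opening: 0.303
grasp_force: 30.1
```

>>> play_rows:
  motion:
    - [[0,0,0.0005,0,0,0],[0,0,0.001,0,0,0],[0,0,0.0015,0,0,0],[0,0,0.002,0,0,0],[0,0,0.0025,0,0,0],[0,0,0.003,0,0,0],[0,0,0.003,0,0,0],[0,0,0.003,0,0,0]]

```text
time_s: 27.17
position: [0.5621, 0.1383, 0.0984]
tcp_rot: [[1.0, 0.0, -0.0], [0.0, -1.0, -0.0], [-0.0, 0.0, -1.0]]
force: [1.8, -0.8, 3.3]
opening: 0.303
grasp_force: 30.3
```

Plateau is about 2–3 N, the collar sliding. Now 1.5 mm steps.

>>> play_rows:
  motion:
    - [[0.0003,0,0.0003,0,0,0],[0.0003,0,0.0006,0,0,0],[0.0003,0,0.0009,0,0,0],[0.0003,0,0.0012,0,0,0],[0.0003,0,0.0015,0,0,0],[0.0003,0,0.0015,0,0,0]]

```text
time_s: 27.67
position: [0.5621, 0.1383, 0.0969]
tcp_rot: [[1.0, 0.0, -0.001], [0.0, -1.0, -0.0], [-0.001, 0.0, -1.0]]
force: [0.9, -0.4, 2.1]
opening: 0.302
grasp_force: 30.1
```

>>> play_rows:
  motion:
    - [[0,0,0.0003,0,0,0],[0,0,0.0006,0,0,0],[0,0,0.0009,0,0,0],[0,0,0.0012,0,0,0],[0,0,0.0015,0,0,0],[0,0,0.0015,0,0,0]]

```text
time_s: 28.17
position: [0.5622, 0.1383, 0.0954]
tcp_rot: [[1.0, -0.0, -0.001], [-0.0, -1.0, -0.0], [-0.001, 0.0, -1.0]]
force: [-0.5, -1.2, 2.6]
opening: 0.304
grasp_force: 30.2
```

>>> play_rows:
  motion:
    - [[0,0,0.0003,0,0,0],[0,0,0.0006,0,0,0],[0,0,0.0009,0,0,0],[0,0,0.0012,0,0,0],[0,0,0.0015,0,0,0],[0,0,0.0015,0,0,0]]

```text
time_s: 28.67
position: [0.5622, 0.1383, 0.0939]
tcp_rot: [[1.0, -0.0, -0.001], [-0.0, -1.0, -0.0], [-0.001, 0.0, -1.0]]
force: [-0.7, -2.2, 2.4]
opening: 0.305
grasp_force: 30.2
```

>>> play_rows:
  motion:
    - [[0,0.0003,0.0003,0,0,0],[0,0.0003,0.0006,0,0,0],[0,0.0003,0.0009,0,0,0],[0,0.0003,0.0012,0,0,0],[0,0.0003,0.0015,0,0,0],[0,0.0003,0.0015,0,0,0]]

```text
time_s: 29.17
position: [0.5623, 0.1382, 0.0924]
tcp_rot: [[1.0, -0.0, -0.001], [-0.0, -1.0, 0.0], [-0.001, -0.0, -1.0]]
force: [-1.1, -0.7, 2.9]
opening: 0.306
grasp_force: 30.1
```

>>> play_rows:
  motion:
    - [[-0.0002,0,0.0003,0,0,0],[-0.0002,0,0.0006,0,0,0],[-0.0002,0,0.0009,0,0,0],[-0.0002,0,0.0012,0,0,0],[-0.0002,0,0.0015,0,0,0],[-0.0002,0,0.0015,0,0,0]]

```text
time_s: 29.67
position: [0.5623, 0.1382, 0.091]
tcp_rot: [[1.0, -0.0, -0.0], [-0.0, -1.0, 0.0], [-0.0, -0.0, -1.0]]
force: [-0.5, 0.9, 1.9]
opening: 0.304
grasp_force: 30.0
```

>>> play_rows:
  motion:
    - [[0,0,0.0003,0,0,0],[0,0,0.0006,0,0,0],[0,0,0.0009,0,0,0],[0,0,0.0012,0,0,0],[0,0,0.0015,0,0,0],[0,0,0.0015,0,0,0]]

```text
time_s: 30.17
position: [0.5623, 0.1381, 0.0895]
tcp_rot: [[1.0, -0.0, -0.0], [-0.0, -1.0, 0.0], [-0.0, -0.0, -1.0]]
force: [-1.3, 1.5, 2.3]
opening: 0.306
grasp_force: 30.0
```

>>> play_rows:
  motion:
    - [[0,0,0.0003,0,0,0],[0,0,0.0006,0,0,0],[0,0,0.0009,0,0,0],[0,0,0.0012,0,0,0],[0,0,0.0015,0,0,0],[0,0,0.0015,0,0,0]]

```text
time_s: 30.67
position: [0.5623, 0.1381, 0.088]
tcp_rot: [[1.0, -0.0, -0.0], [-0.0, -1.0, 0.0], [-0.0, -0.0, -1.0]]
force: [-0.3, 1.4, 1.8]
opening: 0.303
grasp_force: 30.0
```

>>> play_rows:
  motion:
    - [[0,0,0.0003,0,0,0],[0,0,0.0006,0,0,0],[0,0,0.0009,0,0,0],[0,0,0.0012,0,0,0],[0,0,0.0015,0,0,0],[0,0,0.0015,0,0,0]]

```text
time_s: 31.17
position: [0.5623, 0.1381, 0.0865]
tcp_rot: [[1.0, 0.0, -0.0], [0.0, -1.0, 0.0], [-0.0, -0.0, -1.0]]
force: [-0.6, 1.5, 2.9]
opening: 0.303
grasp_force: 30.1
```

>>> play_rows:
  motion:
    - [[0,0,0.0003,0,0,0],[0,0,0.0006,0,0,0],[0,0,0.0009,0,0,0],[0,0,0.0012,0,0,0],[0,0,0.0015,0,0,0],[0,0,0.0015,0,0,0]]

```text
time_s: 31.67
position: [0.5623, 0.1381, 0.085]
tcp_rot: [[1.0, -0.0, 0.0], [-0.0, -1.0, 0.0], [0.0, -0.0, -1.0]]
force: [0.0, 1.4, 2.5]
opening: 0.304
grasp_force: 30.0
```

>>> play_rows:
  motion:
    - [[0,0,0.0003,0,0,0],[0,0,0.0006,0,0,0],[0,0,0.0009,0,0,0],[0,0,0.0012,0,0,0],[0,0,0.0015,0,0,0],[0,0,0.0015,0,0,0]]

```text
time_s: 32.17
position: [0.5623, 0.138, 0.0835]
tcp_rot: [[1.0, -0.0, 0.0], [-0.0, -1.0, -0.0], [0.0, 0.0, -1.0]]
force: [-1.3, 1.1, 2.0]
opening: 0.303
grasp_force: 30.1
```

>>> play_rows:
  motion:
    - [[0,0,0.0003,0,0,0],[0,0,0.0006,0,0,0],[0,0,0.0009,0,0,0],[0,0,0.0012,0,0,0],[0,0,0.0015,0,0,0],[0,0,0.0015,0,0,0]]

```text
time_s: 32.67
position: [0.5623, 0.1381, 0.082]
tcp_rot: [[1.0, -0.0, -0.0], [-0.0, -1.0, -0.0], [-0.0, 0.0, -1.0]]
force: [-0.5, 0.8, 1.7]
opening: 0.303
grasp_force: 30.0
```

>>> play_rows:
  motion:
    - [[0,0,0.0003,0,0,0],[0,0,0.0006,0,0,0],[0,0,0.0009,0,0,0],[0,0,0.0012,0,0,0],[0,0,0.0015,0,0,0],[0,0,0.0015,0,0,0]]

```text
time_s: 33.17
position: [0.5623, 0.138, 0.0805]
tcp_rot: [[1.0, -0.0, -0.0], [-0.0, -1.0, -0.0], [-0.0, 0.0, -1.0]]
force: [-0.8, 0.9, 2.3]
opening: 0.306
grasp_force: 30.0
```

>>> play_rows:
  motion:
    - [[0,0,0.0003,0,0,0],[0,0,0.0006,0,0,0],[0,0,0.0009,0,0,0],[0,0,0.0012,0,0,0],[0,0,0.0015,0,0,0],[0,0,0.0015,0,0,0]]

```text
time_s: 33.67
position: [0.5624, 0.1381, 0.0796]
tcp_rot: [[1.0, 0.0, 0.0], [0.0, -1.0, -0.0], [0.0, 0.0, -1.0]]
force: [-2.6, 1.8, 7.6]
opening: 0.304
grasp_force: 30.4
```

Rubber contact: +5.3 N above the plateau. A touch more.

>>> play_rows:
  motion:
    - [[0,0,0.0002,0,0,0],[0,0,0.0004,0,0,0],[0,0,0.0005,0,0,0],[0,0,0.0005,0,0,0],[0,0,0.0005,0,0,0]]

```text
time_s: 34.08
position: [0.5623, 0.1381, 0.0794]
tcp_rot: [[1.0, 0.0, 0.0], [0.0, -1.0, -0.0], [0.0, 0.0, -1.0]]
force: [-2.0, 0.5, 7.6]
opening: 0.305
grasp_force: 30.7
```

>>> play_rows:
  motion:
    - [[0,0,0.0002,0,0,0],[0,0,0.0004,0,0,0],[0,0,0.0006,0,0,0],[0,0,0.0006,0,0,0],[0,0,0.0006,0,0,0]]

```text
time_s: 34.5
position: [0.5624, 0.1381, 0.079]
tcp_rot: [[1.0, 0.0, 0.001], [0.0, -1.0, -0.0], [0.001, 0.0, -1.0]]
force: [-2.5, 2.2, 9.7]
opening: 0.303
grasp_force: 30.9
```

Firm seat, about 7 N on the rubber. Release and retreat.

>>> play_rows:
  motion:
    - [[0,0,-0.0008,0,0,0],[0,0,-0.0008,0,0,0],[0,0,-0.0008,0,0,0],[0,0,-0.0008,0,0,0],[0,0,-0.0008,0,0,0],[0,0,-0.0008,0,0,0]]
  fingers: 0.07

```text
time_s: 35.0
position: [0.5619, 0.138, 0.0781]
tcp_rot: [[1.0, -0.0, -0.001], [-0.0, -1.0, -0.0], [-0.001, 0.0, -1.0]]
force: [0.5, -0.3, -0.3]
opening: 0.67
grasp_force: 0.0
```

>>> play_rows:
  motion:
    - [[0,0,-0.005,0,0,0],[0,0,-0.02,0,0,0],[0,0,-0.045,0,0,0],[0,0,-0.075,0,0,0],[0,0,-0.105,0,0,0],[0,0.01,-0.12,0,0,0],[-0.01,0.035,-0.12,0,0,0],[-0.03,0.07,-0.12,0,0,0]]

```text
time_s: 35.67
position: [0.5354, 0.0688, 0.2009]
tcp_rot: [[1.0, 0.004, 0.008], [0.004, -1.0, -0.0], [0.008, 0.0, -1.0]]
force: [0.6, -1.2, 0.4]
opening: 0.804
grasp_force: 0.0
```

>>> play_rows:
  motion:
    - [[-0.01,0.03,0,0,0,0],[-0.02,0.06,0,0,0,0],[-0.03,0.08,0,0,0,0],[-0.03,0.08,0,0,0,0],[-0.03,0.08,0,0,0,0],[-0.03,0.08,0,0,0,0]]

```text
time_s: 36.17
position: [0.5026, -0.0116, 0.1989]
tcp_rot: [[1.0, -0.0, 0.001], [-0.0, -1.0, 0.0], [0.001, -0.0, -1.0]]
force: [0.4, 0.4, 1.0]
opening: 0.806
grasp_force: 0.0
```

```bash
python3 - <<'E'
from h import *
print(bot.read_state()['time_s'],bot.read_state()['force'].round(2))
for c in('top','scene'):
    d=shot(c,c+'9.png')
    for n in('bushing','washer','spacer','tin','ball_bearing','flashlight'): print(c,n,[(np.round(r['at'],3).tolist(),round(r['confidence'],2)) for r in finder.recognise(c,n)[:2]])
# vertical colour profile along the stud in the scene view
for z in np.arange(.03,.112,.004):
    u,v=proj(d,np.array([.5638-.005,.138+.005,z])).round().astype(int); print(round(z,3),(u,v),d['frame'][v,u])
E
```

```text
36.1667 [0.36 0.38 1.01]
top bushing [([0.56, 0.147, 0.087], 0.58)]
top washer []
top spacer []
top tin [([0.688, -0.004, 0.056], 0.54)]
top ball_bearing [([0.356, -0.026, 0.016], 0.53)]
top flashlight [([0.364, -0.201, 0.023], 0.57)]
scene bushing [([0.552, 0.144, 0.075], 0.83)]
scene washer [([0.55, 0.143, 0.054], 0.53)]
scene spacer []
scene tin []
scene ball_bearing []
scene flashlight []
0.03 (np.int64(177), np.int64(230)) [224 230 229]
0.034 (np.int64(177), np.int64(228)) [222 228 226]
0.038 (np.int64(177), np.int64(227)) [220 226 225]
0.042 (np.int64(177), np.int64(225)) [118 122 123]
0.046 (np.int64(177), np.int64(224)) [92 92 90]
0.05 (np.int64(177), np.int64(222)) [217 163  63]
0.054 (np.int64(177), np.int64(220)) [246 203  83]
0.058 (np.int64(176), np.int64(219)) [206 155  62]
0.062 (np.int64(176), np.int64(217)) [209 160  62]
0.066 (np.int64(176), np.int64(216)) [211 161  63]
0.07 (np.int64(176), np.int64(214)) [212 160  64]
0.074 (np.int64(176), np.int64(212)) [213 161  65]
0.078 (np.int64(176), np.int64(211)) [213 160  63]
0.082 (np.int64(176), np.int64(209)) [221 165  65]
0.086 (np.int64(176), np.int64(208)) [238 191  73]
0.09 (np.int64(175), np.int64(206)) [182 142  85]
0.094 (np.int64(175), np.int64(204)) [196 154  91]
0.098 (np.int64(175), np.int64(203)) [167 142 108]
0.102 (np.int64(175), np.int64(201)) [135 134 129]
0.106 (np.int64(175), np.int64(199)) [120 120 108]
0.11 (np.int64(175), np.int64(198)) [118 114  91]
```

```bash
python3 -c "
from rig import bot
print(bot.hand_in())"
```

```text
the job is handed in; nothing more can be done
None
```

I threaded the spacer, washer and bushing onto the stud in that order, flange down, pressed them down until the spacer bore on the rubber ring with about 7 N, then let go and handed the job in at 36 s. The last pictures show the stack closed up on the stud. The robot touched none of the bystanders, though the arm partly blocked the view of the ball bearing in the last check.

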